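Find the switch key that still snaps and guard it

ROBOT

A 6-joint arm with a two-finger parallel gripper is mounted at the origin on the work surface. World frame = base frame: x ahead of the robot, y to its left, z up, the work surface at z = 0. Lengths are in m, angles in rad, forces in N, time in s.
With the tool pointing down it reaches from about 0.3 to 1 m from the base axis. Payload 5.1 kg.
Tool frame: the origin (TCP) lies on the centre line of the jaws, within the pads' length; the fingertips stand 8 mm ahead of it and the grasp point (between the pads) lies 11 mm behind it (manip.tip_reach is the distance from the TCP to the fingertips, in m); z points along the fingers, y is the line along which they close (so a half turn about z gives the same grasp; the last joint's range is limited). The gripper opens to 95 mm and grips with 3 to 60 N. Pads are 20 mm wide; open, the fingers measure 119 mm over their backs; the gripper's body (75 mm by 180 mm) begins 59 mm behind the grasp point.
Start: joints at [-1.346, 0.124, 1.65, -0, 1.367, -0.083], TCP at [0.197, -0.619, 0.223] pointing down, gripper open.
Joint ranges: [-2.61, 2.61], [-1.02, 2.33], [0.03, 2.71], [-1.35, 4.49], [0.32, 2.68], [-2.91, 2.91]. Speed limits (rad/s): [2.57, 2.57, 3.14, 3.14, 3.14, 3.14].

INTERFACE

Orientations are given as a unit quaternion [x, y, z, w].
In Python, from cell import sensors, viewer, sign_off, manip gives the robot as it stands. The module is installed in compiled form; this text tells all that it offers.
- The arm moves only by the tool drive_tool, never from a script. Its argument "commands" is one flat list of numbers, 5 for each row, row after row: the shift along the world's x, y, z in cm, then the turn about the world's z in degrees, then the finger opening in cm, from 0 to 9.51. In form: [tx, ty, tz, twist, gripper, tx, ty, tz, twist, gripper, ...]. A call has 1 to 8 rows; each row is the pose to reach, as a shift and turn from the pose commanded when the call began; what a row does not reach only later rows make up. A row lasts 1/12 s, in which the tool goes at most 41.7 mm and 7.16 degrees, less where a joint would pass 70% of its speed; a pose out of reach is approached as far as the arm can. A call with a gripper value outside its range is refused whole. The fingers move at their own pace and stop on an object; "newtons" is the grip in N (left out, the last holds). Time passes only in rows, so rows that repeat a pose let the fingers close. It gives the time, the measured TCP pose, the force, the opening and the grip force at its end, in the units of the state.
- sensors.sense(): the state, without advancing time (a new reading comes with each control period).
- viewer.capture(name): name is "scene" or "top"; returns a dict with "pixels" (420x560x3 uint8, red, green, blue), "fovy" (degrees; the focal length in pixels is half the picture's height over the tangent of half this angle, whatever the lens; pixels are square), "cx", "cy" (the principal point, pixels), "rvec" (rotation vector, rad) and "tvec" (3), from world to camera coordinates, as OpenCV has them. Camera axes: x right, y down, z forward; pixel columns grow to the right and rows downward; lengths in m; the calibration is good to about 2 mm. A picture is of the moment at which its call begins. There is no depth.
- sign_off(): hands the job in; it is judged then, once.
The state is a dict: "t": time; "qpos": joint angles; "joint_velocities": joint speeds; "joint_torque": joint torques, N m; "position": TCP position; "orientation": TCP orientation; "wrist_force": force on the tool from outside, world axes, zero at the start; "wrist_torque": the same for the moment, N m; "grip_width": finger opening in m; "grip_force": force on a finger pad.
Only numpy, scipy, OpenCV 4.12 (cv2) and the standard library are available. Lean on these libraries where they do the work, as an engineer would, in place of code of your own. Each camera call takes 0.05 s, during which the arm holds its last target. There are 200 camera calls.

TASK

Two of the three keys on the lamp's switch box are worn out and stay soft. Press them slowly and gently, one at a time, until you feel one snap over and stay down, never pushing a key or the box with the gripper harder than 12 N; then set the loose steel collar down flat on the box round that key, let go, and leave everything else as it is.

Things in the scene. Friction and masses are not known exactly. Their poses are not given: they have to be found in the camera images.
- switch_box: Fixed grey steel switch box, a low slab 110 mm (its x) by 290 mm (its y) by 45 mm high, flat top; origin at the centre of its underside. Three identical keys stand in a row along its y, 88 mm apart. Round each key is a fixed steel bezel, 27 mm across, 6 mm above the box top. Two keys are worn out and one is sound; which is which changes every time and cannot be seen. Neither box nor keys may be pushed by the gripper with more than 12 N.
- key_1_top (a point): Centre of the flat top of the round black key at the +y end of the box: 20 mm across, top 20 mm above the box top at rest (65 mm above the table). Moves with the key.
- seat_1 (a point): Point on the box top (45 mm above the table) on that same key's axis, the key at the +y end of the box; it does not move. z up.
- key_1 (a joint): How far the key at the +y end of the box is down, m: 0 at rest. First 0 to 3.5 mm of loose play (under 1 N, hidden, different each time). Past it a worn key stays soft (2 to 4 N at 3.6 mm, then a hard stop) and comes back up when let go. The sound key stiffens to 4 to 7 N within 2 mm past the play, snaps away from the finger at 2 to 3 mm (force falls to nothing) and stays down by itself on its stop, about 4 mm past.
- key_2_top (a point): Centre of the flat top of the round black key at the middle of the box: 20 mm across, top 20 mm above the box top at rest (65 mm above the table). Moves with the key.
- seat_2 (a point): Point on the box top (45 mm above the table) on that same key's axis, the key at the middle of the box; it does not move. z up.
- key_2 (a joint): How far the key at the middle of the box is down, m: 0 at rest. First 0 to 3.5 mm of loose play (under 1 N, hidden, different each time). Past it a worn key stays soft (2 to 4 N at 3.6 mm, then a hard stop) and comes back up when let go. The sound key stiffens to 4 to 7 N within 2 mm past the play, snaps away from the finger at 2 to 3 mm (force falls to nothing) and stays down by itself on its stop, about 4 mm past.
- key_3_top (a point): Centre of the flat top of the round black key at the -y end of the box: 20 mm across, top 20 mm above the box top at rest (65 mm above the table). Moves with the key.
- seat_3 (a point): Point on the box top (45 mm above the table) on that same key's axis, the key at the -y end of the box; it does not move. z up.
- key_3 (a joint): How far the key at the -y end of the box is down, m: 0 at rest. First 0 to 3.5 mm of loose play (under 1 N, hidden, different each time). Past it a worn key stays soft (2 to 4 N at 3.6 mm, then a hard stop) and comes back up when let go. The sound key stiffens to 4 to 7 N within 2 mm past the play, snaps away from the finger at 2 to 3 mm (force falls to nothing) and stays down by itself on its stop, about 4 mm past.
- collar: Loose plain steel guard collar, a ring standing flat on the table: outer diameter 44 mm, hole 31 mm, height 26 mm, 70 g; origin at the centre of its underside, z along its axis. Dropped over a bezel it rests on the box top and surrounds the key.
- dye_jar: Bystander, leave it alone: round glass jar with black cap, 48 mm wide, 60 mm high.
- spool: Bystander, leave it alone: wooden thread spool standing upright, 38 mm wide, 44 mm high.
- glue_bottle: Bystander, leave it alone: white squeeze bottle with a nozzle, 52 mm wide, 115 mm high.
- mallet: Bystander, leave it alone: hammer lying flat.
- awl: Bystander, leave it alone: awl with wooden handle lying flat, 150 mm long.
- leather_case: Bystander, leave it alone: finished stiff case lying flat, 70 x 125 x 14 mm.
- edge_burnisher: Bystander, leave it alone: turned wooden burnisher standing upright, 32 mm wide, 80 mm high.
There are look-alikes about, which are no part of the job. Of the things like the collar, leave any that is black, blue or purple; of the rest the larger one is meant.

How it is judged:
On the way:
1. one key has snapped over and stays down with nothing touching it, the other two are up (((value of joint key_1 above 0.003 m and value of joint each of key_2, key_3 below 0.001 m) or (value of joint each of key_1, key_3 below 0.001 m and value of joint key_2 above 0.003 m) or (value of joint each of key_1, key_2 below 0.001 m and value of joint key_3 above 0.003 m)) and contact force between switch_box and the fingers below 0.05 N), for 0.2 s.
At the end, for the whole second after the job is handed in: Exactly one key is down by itself (more than 3 mm, the other two less than 1 mm), and the collar lies flat on the box top (within 2.5 mm in height, 0.08 rad in tilt) round that same key, centred within 4 mm, at rest ((((value of joint key_1 above 0.003 m and value of joint each of key_2, key_3 below 0.001 m) and horizontal distance between collar and seat_1 below 0.004 m) or ((value of joint each of key_1, key_3 below 0.001 m and value of joint key_2 above 0.003 m) and horizontal distance between collar and seat_2 below 0.004 m) or ((value of joint each of key_1, key_2 below 0.001 m and value of joint key_3 above 0.003 m) and horizontal distance between collar and seat_3 below 0.004 m)) and z of collar in the frame of switch_box between 0.043 and 0.0475 m and angle between collar's own z axis and vertical below 0.08 rad and linear speed of collar below 0.02 m/s); the robot touches nothing.
It fails at once if the gripper or arm pushes on the switch box or its keys with more than 12 N (contact force between switch_box and the fingers above 12 N or contact force between switch_box and the arm above 12 N).
It fails at once if a bystander is moved by more than 20 mm (distance of any of dye_jar, spool, glue_bottle, mallet, awl, leather_case, edge_burnisher from where it was at the start of the episode above 0.02 m).
It also fails if it takes over 72 s, if anything falls off the work surface, if the arm or the gripper's body presses on something with over 40 N, if the wrist force passes 120 N, or if a joint passes its speed limit or range.

## Working session

There is one attempt and no reset: what is moved stays moved. The work goes in short steps, Python scripts to look and compute and a tool call to move; the robot and the scene stay as the last step left them, time stands still between calls to the robot, and variables do not carry over. Pictures are saved under pics/ and viewed, at most 10 in all, crops included, and the job is handed in when it is done.

Besides the shell and the picture viewer there is one more tool, called as a command line: name --argument value ..., lists and objects as JSON in quotes. drive_tool: Moves the arm, as the interface text tells. Its arguments: {"type":"object","properties":{"commands":{"type":"array"},"newtons":{"type":"number"}},"required":["commands"]}

```bash
mkdir -p pics
cat > h.py <<'E'
import numpy as np, cv2
from cell import sensors, viewer, sign_off, manip
def cap(n,save=None):
    c=viewer.capture(n)
    if save: cv2.imwrite('pics/'+save,c['pixels'][:,:,::-1])
    return c
def ray(c,u,v):
    f=c['pixels'].shape[0]/2/np.tan(np.radians(c['fovy'])/2)
    R=cv2.Rodrigues(np.array(c['rvec'],float))[0]; t=np.array(c['tvec'],float).ravel()
    return -R.T@t, R.T@np.array([(u-c['cx'])/f,(v-c['cy'])/f,1.])
def onz(c,u,v,z):
    o,d=ray(c,u,v); return o+d*(z-o[2])/d[2]
def proj(c,p):
    f=c['pixels'].shape[0]/2/np.tan(np.radians(c['fovy'])/2)
    R=cv2.Rodrigues(np.array(c['rvec'],float))[0]; q=R@np.array(p,float)+np.array(c['tvec'],float).ravel()
    return f*q[0]/q[2]+c['cx'], f*q[1]/q[2]+c['cy']
E
python3 - <<'E'
from h import *
for n in('scene','top'):
    c=cap(n,n+'0.png'); print(n,c['fovy'],c['cx'],c['cy'],ray(c,280,210)[0])
print(sensors.sense(), manip.tip_reach)
E
```

```text
scene 50.30265567656006 279.8572129392189 208.34576650713848 [ 1.20139662 -0.43575094  0.58985562]
top 48.248256538269914 271.87052939635214 206.89269786847737 [ 0.47588185 -0.04019072  1.12693191]
{'t': 0.1, 'qpos': array([-1.34560284e+00,  1.24419628e-01,  1.65150161e+00,  1.44652896e-05,
        1.36750156e+00, -8.25796178e-02]), 'joint_velocities': array([ 0.00066469, -0.00172302, -0.00418339,  0.00192276, -0.00032076,
        0.00053427]), 'joint_torque': array([ 5.31011956e-04, -4.18883586e+01, -3.61094606e+01,  7.77268619e-02,
        4.61819605e-02, -6.37524499e-05]), 'position': array([ 0.19677434, -0.61892099,  0.22154425]), 'orientation': array([ 9.88182623e-01,  1.53278393e-01, -5.81312419e-05, -9.13249857e-04]), 'wrist_force': array([ 0.11363935,  0.32734732, -0.34978839]), 'wrist_torque': array([-0.02235664,  0.02538397,  0.06025049]), 'grip_force': 0.0, 'grip_width': 0.09497972601666019} 0.008
```

View pics/top0.png

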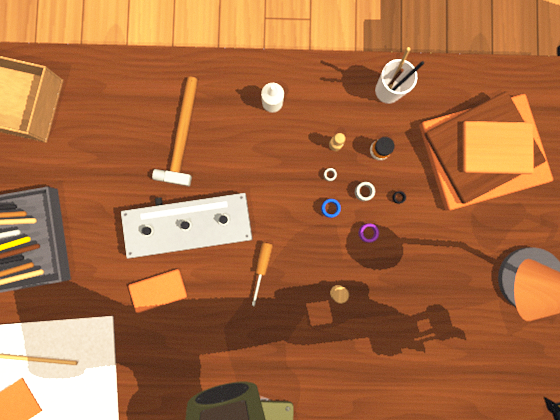

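View pics/scene0.png

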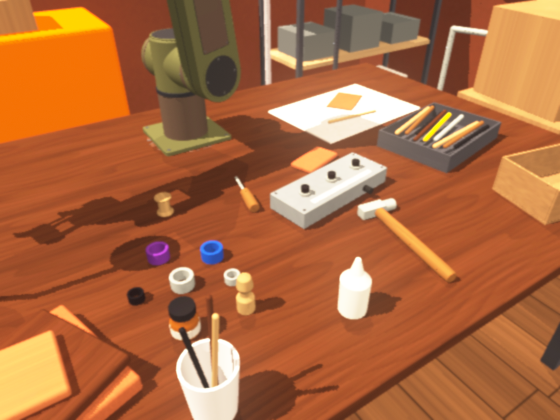

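The top view shows the switch box at about (187,225), with keys near (147,230), (184,225) and (222,219). The collar is the larger silver ring at (366,191). The small silver ring at (330,174) and the blue, purple and black rings are look-alikes. The scene view agrees: collar at (182,280), box at (330,187).

```bash
cat > m.py <<'E'
from h import *
c=cap('top'); im=c['pixels']; hsv=cv2.cvtColor(im,cv2.COLOR_RGB2HSV)
def blobs(mask,roi,amin):
    x0,y0,x1,y1=roi; m=np.zeros_like(mask); m[y0:y1,x0:x1]=mask[y0:y1,x0:x1]
    cs,_=cv2.findContours(m,cv2.RETR_EXTERNAL,cv2.CHAIN_APPROX_NONE)
    return [k for k in cs if cv2.contourArea(k)>amin]
E
cat > a.py <<'E'
from m import *
grey=((hsv[...,1]<70)&(hsv[...,2]>90)).astype('uint8')*255
k=max(blobs(grey,(110,180,262,268),500),key=cv2.contourArea)
r=cv2.minAreaRect(k); print('box px',r)
b=cv2.boxPoints(r); P=np.array([onz(c,*p,0.045)[:2] for p in b]); print(P,P.mean(0),[np.linalg.norm(P[i]-P[i-1]) for i in range(4)])
for k in blobs(grey,(315,160,385,215),20):
    (u,v),rad=cv2.minEnclosingCircle(k); x,y,w,h=cv2.boundingRect(k)
    print('ring',u,v,rad,onz(c,u,v,0.026), 'diam',np.linalg.norm(onz(c,u-rad,v,.026)-onz(c,u+rad,v,.026)))
dark=((im.max(2)<70)).astype('uint8')*255
for k in blobs(dark,(130,200,240,245),15):
    (u,v),rad=cv2.minEnclosingCircle(k); print('key',u,v,rad,onz(c,u,v,0.065))
E
python3 a.py
python3 - <<'E'
import cv2
i=cv2.imread('pics/top0.png')
a=cv2.resize(i[180:270,110:260],None,fx=5,fy=5,interpolation=2)
cv2.imwrite('pics/crop1.png',a)
E
```

```text
box px ((185.63760375976562, 225.05368041992188), (48.06795883178711, 127.05767822265625), 81.57302856445312)
[[0.53562955 0.30946964]
 [0.58612757 0.02068575]
 [0.47663041 0.00130656]
 [0.42691252 0.28811499]] [0.50632501 0.15489423] [np.float64(0.11079447023069718), np.float64(0.2931657978967362), np.float64(0.11119883001402314), np.float64(0.2910858029486708)]
ring 364.5 190.6999969482422 10.056936264038086 [ 0.59819234 -0.26028755  0.026     ] diam 0.0475336229126734
ring 329.7234191894531 173.9042510986328 6.507082462310791 [ 0.63606543 -0.17751166  0.026     ] diam 0.030816256750961366
key 146.0 230.5 4.272101879119873 [0.49099343 0.24054245 0.065     ]
key 184.65151977539062 224.56060791015625 3.694395065307617 [0.5065826  0.15379678 0.065     ]
key 223.0 219.0 3.6056511402130127 [0.52133453 0.06749701 0.065     ]
key 158.5 202.0 4.031229019165039 [0.55627172 0.21504221 0.065     ]
```

View pics/crop1.png

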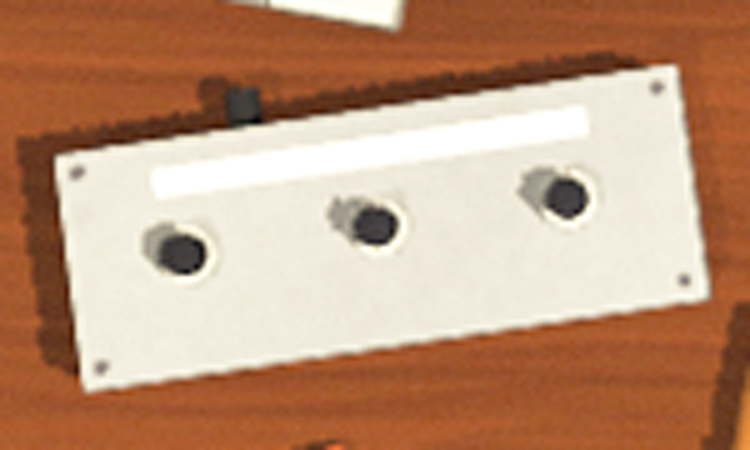

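The crop confirms the keys at crop pixels (183,254), (376,226) and (567,198), with the bezel offset down and to the right as parallax predicts. The box pose fits the keys to about 1 mm: yaw about 9.9°, keys at about (0.491,0.241), (0.506,0.155) and (0.521,0.068). Next I'll check where the lamp is, for clearance, and work out the moves.

Run:
```python
from h import *
c=cap('top')
for z in(0,.2,.4): print(z,onz(c,525,275,z).round(3),onz(c,545,295,z).round(3))
print('tcp px',proj(c,(0.197,-0.619,0.223)), 'jar',onz(c,383,150,.05),'blackring',onz(c,398,197,.02),'burn',onz(c,338,140,.07))
p=np.array([.197,-.619,.2215]);k=np.array([.4912,.2416]);print((k-p[:2])*100)
```

```text
0 [ 0.408 -0.651  0.   ] [ 0.362 -0.698  0.   ]
0.2 [ 0.42  -0.543  0.2  ] [ 0.382 -0.582  0.2  ]
0.4 [ 0.432 -0.434  0.4  ] [ 0.403 -0.465  0.4  ]
tcp px (np.float64(573.5758433221495), np.float64(396.3648141113789)) jar [ 0.69170396 -0.29749126  0.05      ] blackring [ 0.58584319 -0.34116927  0.02      ] burn [ 0.70816548 -0.18967906  0.07      ]
[29.42 86.06]
```

drive_tool --commands '[0.4,3.6,0,0,0,0.8,7.2,0,0,0,1.2,10.8,0,0,0,1.6,14.4,0,0,0,2,18,0,0,0,2.5,21.6,0,0,0,3,25.2,0,0,0,3.3,28.8,0,0,0]' --newtons 10

```text
t: 0.87
position: [0.2298, -0.3297, 0.2223]
orientation: [0.988, 0.153, 0.0, -0.0]
wrist_force: [1.0, 0.4, 1.4]
grip_width: 0.0469
grip_force: 0.0
```

drive_tool --commands '[2.1,2.9,0,0,0,4.2,5.8,0,0,0,6.3,8.7,0,0,0,8.4,11.6,0,0,0,10.5,14.5,0,0,0,12.6,17.4,0,0,0,14.7,20.3,0,0,0,16.8,23.2,0,0,0]'

```text
t: 1.53
position: [0.3985, -0.0977, 0.2228]
orientation: [0.988, 0.153, 0.0, 0.0]
wrist_force: [-0.0, -1.0, 0.2]
grip_width: 0.0008
grip_force: 0.0
```

drive_tool --commands '[2.5,3,0,0,0,5,6.2,0,0,0,7.5,9.2,-2,0,0,10,12.5,-4,0,0,12.3,16.7,-7,0,0,12.3,16.7,-10,0,0,12.3,16.7,-12,0,0,12.3,16.7,-12,0,0]'

```text
t: 2.2
position: [0.5166, 0.0686, 0.0961]
orientation: [0.988, 0.154, -0.006, -0.001]
wrist_force: [-2.0, 0.5, -1.7]
grip_width: 0.0006
grip_force: 0.0
```

drive_tool --commands '[0,0,-0.5,0,0,0,0,-1,0,0,0,0,-1.5,0,0,0,0,-1.5,0,0,0,0,-1.5,0,0,0,0,-1.5,0,0]'

```text
t: 2.7
position: [0.5215, 0.0672, 0.0888]
orientation: [0.988, 0.153, 0.001, 0.0]
wrist_force: [-0.0, 0.3, 0.6]
grip_width: 0.0006
grip_force: 0.0
```

Run:
```python
from h import *
cap('scene');s=sensors.sense(); print(s['t'],s['position'],s['wrist_force'])
c=cap('scene','s1.png'); i=cv2.imread('pics/s1.png'); cv2.imwrite('pics/s1c.png',cv2.resize(i[110:230,240:420],None,fx=4,fy=4,interpolation=2))
```

```text
2.75 [0.52148251 0.0672826  0.08868236] [-0.59403107 -0.82414304  1.04112916]
```

View pics/s1c.png

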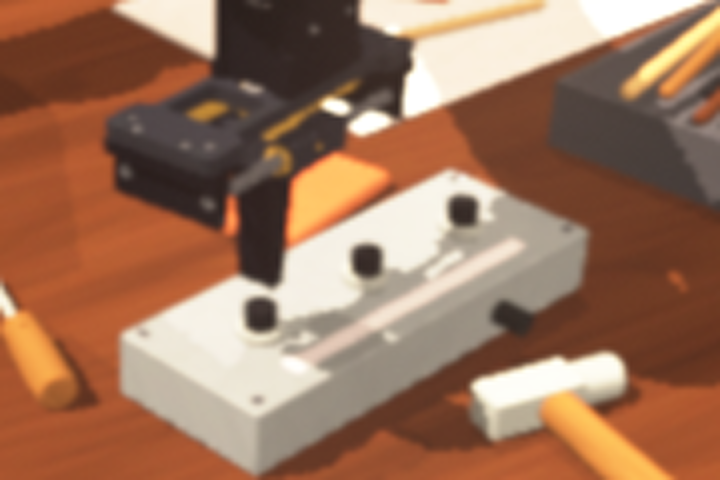

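The fingertip is right above key 3, at crop pixels (262,300). I'll lower it to just above the key and then press in small steps.

drive_tool --commands '[0,0.1,-0.5,0,0,0,0.1,-0.9,0,0,0,0.1,-1.2,0,0,0,0.1,-1.4,0,0,0,0.1,-1.4,0,0,0,0.1,-1.4,0,0]'

```text
t: 3.3
position: [0.5207, 0.0686, 0.0733]
orientation: [0.988, 0.153, -0.0, -0.0]
wrist_force: [-0.9, 0.4, 0.2]
grip_width: 0.0004
grip_force: 0.0
```

drive_tool --commands '[0,0,-0.05,0,0,0,0,-0.1,0,0,0,0,-0.15,0,0,0,0,-0.15,0,0,0,0,-0.15,0,0]'

```text
t: 3.72
position: [0.5211, 0.0686, 0.0724]
orientation: [0.988, 0.153, 0.0, -0.0]
wrist_force: [0.2, 0.3, 0.7]
grip_width: 0.0005
grip_force: 0.4
```

drive_tool --commands '[0,0,-0.05,0,0,0,0,-0.1,0,0,0,0,-0.1,0,0,0,0,-0.1,0,0]'

```text
t: 4.05
position: [0.521, 0.0686, 0.0713]
orientation: [0.988, 0.153, 0.0, 0.0]
wrist_force: [-0.1, 0.2, 1.4]
grip_width: 0.0003
grip_force: 0.7
```

drive_tool --commands '[0,0,-0.05,0,0,0,0,-0.1,0,0,0,0,-0.1,0,0,0,0,-0.1,0,0]'

```text
t: 4.38
position: [0.5211, 0.0686, 0.0703]
orientation: [0.988, 0.153, 0.0, 0.0]
wrist_force: [-1.2, 0.1, 1.8]
grip_width: 0.0003
grip_force: 1.0
```

drive_tool --commands '[0,0,-0.04,0,0,0,0,-0.07,0,0,0,0,-0.07,0,0,0,0,-0.07,0,0]'

```text
t: 4.72
position: [0.521, 0.0686, 0.0696]
orientation: [0.988, 0.153, 0.0, 0.0]
wrist_force: [-0.1, 1.0, 3.0]
grip_width: 0.0001
grip_force: 1.3
```

```bash
cat > f.py <<'E'
from h import *
F=[]
for i in range(5): cap('scene'); F.append(sensors.sense()['wrist_force'][2])
print(np.round(F,2),np.mean(F),sensors.sense()['position'])
E
python3 f.py
```

```text
[1.94 1.44 2.54 2.32 1.93] 2.0321622290346233 [0.52102538 0.06856934 0.06955457]
```

drive_tool --commands '[0,0,-0.03,0,0,0,0,-0.05,0,0,0,0,-0.05,0,0]'

```text
t: 5.22
position: [0.521, 0.0686, 0.069]
orientation: [0.988, 0.153, 0.0, 0.0]
wrist_force: [0.1, 0.0, 2.9]
grip_width: 0.0006
grip_force: 1.4
```

```bash
python3 f.py
```

```text
[3.48 2.97 3.19 3.98 2.33] 3.1908430967675057 [0.52102563 0.06855406 0.0690376 ]
```

drive_tool --commands '[0,0,-0.02,0,0,0,0,-0.04,0,0,0,0,-0.04,0,0]'

```text
t: 5.72
position: [0.521, 0.0685, 0.0687]
orientation: [0.988, 0.153, 0.0, 0.0]
wrist_force: [-0.5, 0.7, 3.9]
grip_width: 0.0006
grip_force: 1.9
```

```bash
python3 f.py
```

```text
[4.13 3.09 3.45 4.57 3.55] 3.758109175699302 [0.52105526 0.06856594 0.0687313 ]
```

drive_tool --commands '[0,0,-0.02,0,0,0,0,-0.04,0,0,0,0,-0.04,0,0]'

```text
t: 6.22
position: [0.521, 0.0686, 0.0685]
orientation: [0.988, 0.153, 0.0, 0.0]
wrist_force: [-0.4, 0.6, 5.6]
grip_width: -0.0
grip_force: 2.9
```

```bash
python3 f.py
```

```text
[6.09 5.66 5.66 5.74 5.27] 5.683345326092466 [0.52105582 0.0685749  0.06855293]
```

drive_tool --commands '[0,0,-0.02,0,0,0,0,-0.03,0,0,0,0,-0.03,0,0]'

```text
t: 6.72
position: [0.5211, 0.0686, 0.0685]
orientation: [0.988, 0.153, 0.0, -0.0]
wrist_force: [-1.0, 0.0, 7.2]
grip_width: 0.0006
grip_force: 3.5
```

```bash
python3 f.py
```

```text
[7.3  7.34 7.6  7.22 6.68] 7.231807445920145 [0.5210962  0.06858044 0.06850882]
```

Key 3 is against a hard stop: the force rises with no further travel and it never snapped, so it is worn. Moving to key 2.

drive_tool --commands '[0,0,0.5,0,0,0,0,2,0,0,-0.5,2.5,2,0,0,-1,5.5,2,0,0,-1.5,8.7,2,0,0,-1.5,8.7,1.5,0,0,-1.5,8.7,1,0,0,-1.5,8.7,0.8,0,0]'

```text
t: 7.63
position: [0.5045, 0.1551, 0.0741]
orientation: [0.988, 0.154, -0.002, 0.0]
wrist_force: [0.3, -1.0, 0.5]
grip_width: 0.0003
grip_force: 0.0
```

drive_tool --commands '[0,0,0,0,0,0,0,0,0,0]'

```text
t: 7.8
position: [0.5056, 0.1545, 0.0752]
orientation: [0.988, 0.153, -0.001, 0.0]
wrist_force: [0.2, 0.2, 0.3]
grip_width: 0.0006
grip_force: 0.0
```

```bash
python3 f.py
```

```text
[ 0.59  1.11 -0.04  0.75 -0.95] 0.29229511553782894 [0.50619843 0.15513321 0.07612934]
```

drive_tool --commands '[0,0,-0.15,0,0,0,0,-0.3,0,0,0,0,-0.4,0,0,0,0,-0.45,0,0,0,0,-0.5,0,0,0,0,-0.5,0,0,0,0,-0.5,0,0]'

```text
t: 8.63
position: [0.5059, 0.1555, 0.0709]
orientation: [0.988, 0.153, -0.0, 0.0]
wrist_force: [-0.3, -0.2, 1.5]
grip_width: 0.0004
grip_force: 0.4
```

```bash
python3 f.py
```

```text
[1.15 0.72 1.6  0.65 0.95] 1.012712357417858 [0.50590259 0.15551448 0.07089929]
```

drive_tool --commands '[0,0,-0.05,0,0,0,0,-0.1,0,0,0,0,-0.1,0,0,0,0,-0.1,0,0]'

```text
t: 9.22
position: [0.5059, 0.1556, 0.0701]
orientation: [0.988, 0.153, -0.0, 0.0]
wrist_force: [-2.1, 0.1, 4.0]
grip_width: 0.0008
grip_force: 1.8
```

```bash
python3 f.py
```

```text
[3.55 3.38 4.08 4.41 4.06] 3.8977813104779977 [0.50592934 0.15554732 0.07002082]
```

Force rises about 3 N/mm at only 3 mm travel, before any worn-key stop could be reached. Key 2 looks sound, so I'll go on gently.

drive_tool --commands '[0,0,-0.03,0,0,0,0,-0.06,0,0,0,0,-0.06,0,0,0,0,-0.06,0,0]'

```text
t: 9.8
position: [0.5059, 0.1556, 0.0695]
orientation: [0.988, 0.153, -0.0, 0.0]
wrist_force: [-2.9, -1.5, 5.2]
grip_width: 0.0007
grip_force: 2.7
```

```bash
python3 f.py
```

```text
[5.57 5.83 4.68 5.33 6.33] 5.547860547843618 [0.50593223 0.15552867 0.0695163 ]
```

drive_tool --commands '[0,0,-0.03,0,0,0,0,-0.05,0,0,0,0,-0.05,0,0,0,0,-0.05,0,0]'

```text
t: 10.38
position: [0.5059, 0.1555, 0.069]
orientation: [0.988, 0.153, -0.0, 0.0]
wrist_force: [-2.2, -1.4, 6.0]
grip_width: 0.0005
grip_force: 2.9
```

```bash
python3 f.py
```

```text
[4.89 5.5  5.84 5.67 6.32] 5.644731512323824 [0.50594404 0.15556285 0.06906232]
```

Force has levelled off at 5.6 N, so it should be close to snapping.

drive_tool --commands '[0,0,-0.03,0,0,0,0,-0.05,0,0,0,0,-0.05,0,0,0,0,-0.05,0,0]'

```text
t: 10.97
position: [0.5056, 0.1556, 0.0676]
orientation: [0.988, 0.153, -0.0, -0.0]
wrist_force: [0.6, 0.0, -0.2]
grip_width: 0.0004
grip_force: 0.0
```

```bash
python3 f.py
```

```text
[-0.24  0.35  0.86 -0.09 -0.91] -0.007940316987999529 [0.50579309 0.15557505 0.0680085 ]
```

Snapped: force fell to zero. Lifting and moving to above the collar.

drive_tool --commands '[0,0,1.5,0,0,0,0,5,0,0,1,-3.8,8,-4,1,2,-7.6,8,-8,3,3,-11.4,8,-12,5,4,-15.2,8,-16,7,5,-19,8,-17.7,7,5.8,-22.8,8,-17.7,7]'

```text
t: 11.88
position: [0.5643, -0.0744, 0.1485]
orientation: [1.0, -0.001, 0.001, 0.0]
wrist_force: [0.9, 0.4, -0.0]
grip_width: 0.0349
grip_force: 0.0
```

drive_tool --commands '[0.8,-3.8,0,0,7,1.5,-7.6,0,0,7,2.2,-11.4,0,0,7,2.9,-15.2,0,0,7,3.4,-18.7,0,0,7,3.4,-18.7,0,0,7,3.4,-18.7,0,0,7,3.4,-18.7,0,0,7]'

```text
t: 12.55
position: [0.5976, -0.259, 0.1477]
orientation: [1.0, -0.001, -0.0, -0.0]
wrist_force: [-1.0, 0.1, -0.1]
grip_width: 0.0698
grip_force: 0.0
```

```bash
python3 - <<'E'
from h import *
s=sensors.sense();print(s['position'],s['orientation'],s['grip_width'])
a=cap('top'); b=cap('scene')
A=cv2.resize(a['pixels'][160:245,315:415],None,fx=4,fy=4,interpolation=2)
B=cv2.resize(b['pixels'][215:315,120:250],None,fx=3,fy=3,interpolation=2)
B=cv2.resize(B,(390,300)); A=A[:340]
o=np.zeros((340,795,3),'uint8');o[:340,:400]=A;o[:300,402:792]=B
cv2.imwrite('pics/c2.png',o[:,:,::-1]); np.save('top.npy',a['pixels']);
E
python3 a.py
```

```text
[ 0.59761334 -0.25898433  0.14774963] [ 9.99999556e-01 -7.30947464e-04 -3.53958248e-04 -4.78033535e-04] 0.06978680019806213
box px ((185.6337432861328, 225.04896545410156), (48.12091827392578, 127.10607147216797), 81.5014419555664)
[[0.5354982  0.30957811]
 [0.58637884 0.02075152]
 [0.47678202 0.00121409]
 [0.42668766 0.28806431]] [0.50633668 0.15490201] [np.float64(0.11091698403261234), np.float64(0.29327399956441585), np.float64(0.11132463367901436), np.float64(0.2911915090259959)]
ring 329.7359619140625 173.87078857421875 6.534095764160156 [ 0.63614598 -0.17754007  0.026     ] diam 0.030944351206548714
key 146.0 230.5 4.272101879119873 [0.49099343 0.24054245 0.065     ]
key 185.0 225.0 3.6056511402130127 [0.50560893 0.15297139 0.065     ]
key 223.0 219.3000030517578 3.448286294937134 [0.52065485 0.06747511 0.065     ]
key 158.5 202.0 4.031229019165039 [0.55627172 0.21504221 0.065     ]
```

View pics/c2.png

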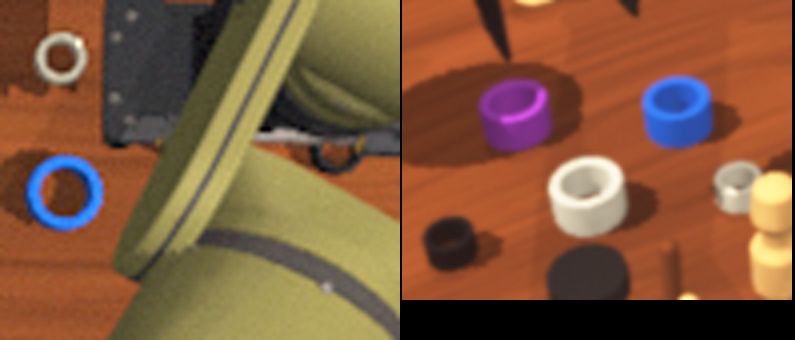

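In the scene crop the collar is the white ring, top rim centred near crop (588,190), i.e. full-image pixel (182,278). The fingers stand behind and above it; the top view is hidden by the arm. I'll check the collar from the scene view.

Run:
```python
from h import *
c=cap('scene'); im=c['pixels']; hsv=cv2.cvtColor(im,cv2.COLOR_RGB2HSV)
m=np.zeros(im.shape[:2],'uint8'); w=((hsv[...,1]<75)&(hsv[...,2]>70)).astype('uint8')*255
m[258:297,160:206]=w[258:297,160:206]
k=max(cv2.findContours(m,cv2.RETR_EXTERNAL,cv2.CHAIN_APPROX_NONE)[0],key=cv2.contourArea)
k=cv2.convexHull(k)[:,0]; print(cv2.boundingRect(k),cv2.contourArea(k))
# predicted hull for a ring at candidate: compare bounding boxes
def box(x,y):
    a=np.linspace(0,6.283,90); q=np.array([proj(c,(x+.022*np.cos(t),y+.022*np.sin(t),z)) for t in a for z in(0,.026)]); return q.min(0),q.max(0)
for p in((.598,-.260),(.598,-.263)): print(p,box(*p))
print(k.min(0),k.max(0))
print(onz(c,182,278.3,.026))
```

```text
(169, 267, 26, 27) 524.0
(0.598, -0.26) (array([169.29869127, 265.81947939]), array([195.34328341, 292.87755701]))
(0.598, -0.263) (array([167.72959172, 266.41312606]), array([193.85412855, 293.53131288]))
[169 267] [194 293]
[ 0.60901358 -0.26381275  0.026     ]
```

drive_tool --commands '[0.2,-0.25,-3,0,7,0.2,-0.25,-6,0,7,0.2,-0.25,-9,0,7,0.2,-0.25,-11,0,7,0.2,-0.25,-12.4,0,7,0.2,-0.25,-13.1,0,7,0.2,-0.25,-13.1,0,7,0.2,-0.25,-13.1,0,7]'

```text
t: 13.42
position: [0.6006, -0.2619, 0.0182]
orientation: [1.0, -0.0, 0.001, 0.0]
wrist_force: [-0.0, 0.0, -0.5]
grip_width: 0.0704
grip_force: 0.0
```

drive_tool --commands '[0,0,0,0,3.8,0,0,0,0,3.8,0,0,0,0,3.8,0,0,0,0,3.8,0,0,0,0,3.8,0,0,0,0,3.8,0,0,0,0,3.8,0,0,0,0,3.8]' --newtons 12

```text
t: 14.08
position: [0.6003, -0.2623, 0.018]
orientation: [1.0, -0.001, 0.0, 0.0]
wrist_force: [-0.6, 0.2, 3.9]
grip_width: 0.0431
grip_force: 12.0
```

drive_tool --commands '[0,0,1.5,0,3.8,0,0,5,0,3.8,0,0,9,0,3.8,-0.8,3.5,11,0,3.8,-1.6,7,11,0,3.8,-2.4,10.5,11,0,3.8,-3.2,14,11,0,3.8,-4,17.5,11,0,3.8]' --newtons 20

```text
t: 14.75
position: [0.559, -0.0854, 0.1278]
orientation: [1.0, -0.001, 0.0, -0.0]
wrist_force: [0.5, 1.6, -1.2]
grip_width: 0.0431
grip_force: 20.0
```

drive_tool --commands '[-0.8,3.5,0,0,3.8,-1.6,7,0,0,3.8,-2.4,10.5,0,0,3.8,-3.2,14,0,0,3.8,-4,17.5,0,0,3.8,-4.7,21,0,0,3.8,-5.4,24.2,-1,0,3.8,-5.4,24.2,-2,0,3.8]'

```text
t: 15.42
position: [0.5049, 0.1596, 0.1082]
orientation: [1.0, 0.002, 0.001, -0.001]
wrist_force: [-0.2, -0.2, -0.7]
grip_width: 0.0431
grip_force: 20.0
```

drive_tool --commands '[0,0,-0.5,0,3.8,0,0,-1,0,3.8,0,0,-1,0,3.8,0,0,-1,0,3.8]'

```text
t: 15.75
position: [0.506, 0.1539, 0.097]
orientation: [1.0, -0.001, -0.0, 0.0]
wrist_force: [-0.4, -0.6, 0.5]
grip_width: 0.0432
grip_force: 20.0
```

Run:
```python
from h import *
c=cap('scene'); c=cap('scene'); s=sensors.sense();print(s['t'],s['position'],s['wrist_force'],s['grip_width'],s['grip_force'])
i=c['pixels'][:,:,::-1]; cv2.imwrite('pics/s3c.png',cv2.resize(i[90:230,240:420],None,fx=4,fy=4,interpolation=2))
t=s['position']; a=np.linspace(0,6.283,90)
for z in(t[2]-.018,t[2]+.008): q=np.array([proj(c,(t[0]+.022*np.cos(k),t[1]+.022*np.sin(k),z)) for k in a]); print('pred',z,q.min(0),q.max(0))
np.save('sc.npy',c['pixels'])
```

```text
15.85 [0.50653423 0.15411807 0.09773286] [ 0.65067647  0.04473163 -1.12900124] 0.04318988577388609 19.99944736249745
pred 0.07973285965157455 [321.59425563 161.72844598] [340.71981301 171.12957093]
pred 0.10573285965157456 [322.18134258 151.8473862 ] [341.58721948 161.03109588]
```

View pics/s3c.png

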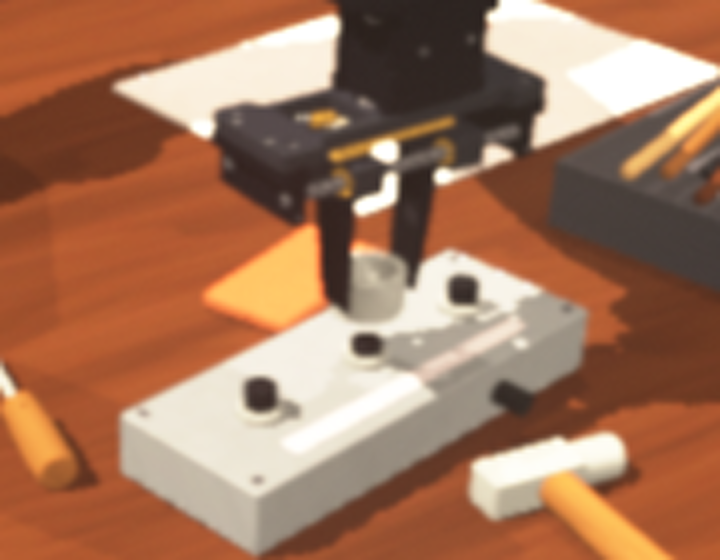

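The collar is held level above key 2. Its lower edge is at full pixel row 170 (predicted 171) and its right edge at 341.5 (predicted 341). Key 2 is visibly lower than its neighbours, at crop (367,340). I'll check its axis in this view too.

Run:
```python
from h import *
c=cap('scene'); im=c['pixels']
d=(im.max(2)<75).astype('uint8')*255; m=np.zeros_like(d); m[160:200,290:375]=d[160:200,290:375]
for k in cv2.findContours(m,cv2.RETR_EXTERNAL,cv2.CHAIN_APPROX_NONE)[0]:
    if cv2.contourArea(k)>10: print(cv2.boundingRect(k))
a=np.linspace(0,6.283,60)
for n,x,y,zt in((2,.5063,.1549,.058),(3,.5214,.0682,.065)):
    q=np.array([proj(c,(x+.01*np.cos(t),y+.01*np.sin(t),z)) for t in a for z in(.051,zt)]); print(n,q.min(0),q.max(0))
```

```text
(364, 186, 9, 8)
(303, 186, 5, 6)
(329, 174, 6, 4)
(353, 160, 5, 5)
(322, 160, 5, 6)
2 [326.28792177 172.18735324] [335.04475864 179.12031946]
3 [299.73161468 182.98700751] [308.89073526 193.08895326]
```

Both cameras agree to about 1 mm. I'll nudge the collar by +0.5 mm in x and +1 mm in y, then lower it.

drive_tool --commands '[0.05,0.1,-0.8,0,3.8,0.05,0.1,-1.6,0,3.8,0.05,0.1,-2.2,0,3.8,0.05,0.1,-2.5,0,3.8,0.05,0.1,-2.5,0,3.8,0.05,0.1,-2.5,0,3.8]'

```text
t: 16.4
position: [0.5061, 0.156, 0.0717]
orientation: [1.0, -0.001, -0.0, 0.0]
wrist_force: [-0.4, 0.1, -1.0]
grip_width: 0.0435
grip_force: 20.0
```

drive_tool --commands '[0,0,-0.15,0,3.8,0,0,-0.3,0,3.8,0,0,-0.4,0,3.8,0,0,-0.4,0,3.8]'

```text
t: 16.73
position: [0.5064, 0.1561, 0.0682]
orientation: [1.0, -0.001, 0.0, 0.0]
wrist_force: [-0.2, -0.3, -1.7]
grip_width: 0.0431
grip_force: 20.0
```

```bash
python3 f.py
```

```text
[-1.71 -1.85 -1.49 -0.13 -1.13] -1.2633837229475415 [0.50646531 0.1560415  0.06836297]
```

drive_tool --commands '[0,0,-0.1,0,3.8,0,0,-0.2,0,3.8,0,0,-0.2,0,3.8,0,0,-0.2,0,3.8]'

```text
t: 17.32
position: [0.5064, 0.156, 0.0662]
orientation: [1.0, -0.001, -0.0, 0.0]
wrist_force: [0.0, -0.4, -1.0]
grip_width: 0.0431
grip_force: 20.0
```

drive_tool --commands '[0,0,-0.1,0,3.8,0,0,-0.2,0,3.8,0,0,-0.2,0,3.8,0,0,-0.2,0,3.8]'

```text
t: 17.65
position: [0.5064, 0.156, 0.0641]
orientation: [1.0, -0.001, -0.0, 0.0]
wrist_force: [0.1, -0.5, -1.7]
grip_width: 0.0433
grip_force: 20.0
```

drive_tool --commands '[0,0,-0.05,0,3.8,0,0,-0.08,0,3.8,0,0,-0.08,0,3.8]'

```text
t: 17.9
position: [0.5064, 0.156, 0.0635]
orientation: [1.0, -0.001, 0.0, 0.0]
wrist_force: [-0.1, -0.5, -1.4]
grip_width: 0.0432
grip_force: 20.0
```

drive_tool --commands '[0,0,0,0,6,0,0,0,0,6,0,0,0,0,6,0,0,0,0,6,0,0,1,0,6.5,0,0,3,0,6.5,0,0,6,0,6.5,0,0,9,0,6.5]'

```text
t: 18.57
position: [0.5056, 0.1559, 0.1543]
orientation: [1.0, -0.001, -0.001, 0.0]
wrist_force: [1.9, 0.2, -0.2]
grip_width: 0.0649
grip_force: 0.0
```

drive_tool --commands '[-2,-2,3,0,6.5,-4,-5,5,0,6.5,-6,-8,5,0,6.5,-8,-11,5,0,6.5,-10,-14,5,0,6.5,-12,-17,5,0,6.5,-12,-20,5,0,6.5,-12,-23,5,0,6.5]'

```text
t: 19.23
position: [0.3855, -0.0751, 0.2046]
orientation: [1.0, -0.0, 0.001, 0.0]
wrist_force: [1.0, 0.3, 0.6]
grip_width: 0.0652
grip_force: 0.0
```

Run:
```python
from h import *
c=cap('scene'); b=cap('top'); s=sensors.sense();print(s['t'],s['position'],s['wrist_force'])
A=cv2.resize(c['pixels'][140:230,260:400],(560,360),interpolation=2)
B=cv2.resize(b['pixels'][180:270,110:260],(390,234),interpolation=2)
o=np.zeros((600,560,3),'uint8');o[:360]=A;o[362:596,:390]=B;cv2.imwrite('pics/end.png',o[:,:,::-1])
a=np.linspace(0,6.283,90)
for z in(.045,.071): q=np.array([proj(c,(.5063+.022*np.cos(k),.1549+.022*np.sin(k),z)) for k in a]); print('pred',z,q.min(0),q.max(0))
```

```text
19.3333 [ 0.38612638 -0.0769507   0.20464795] [-0.01146502 -0.01739257 -0.12490452]
pred 0.045 [321.04039855 174.36901146] [339.79522224 184.02657021]
pred 0.071 [321.60809938 164.8554983 ] [340.63240407 174.31670914]
```

View pics/end.png

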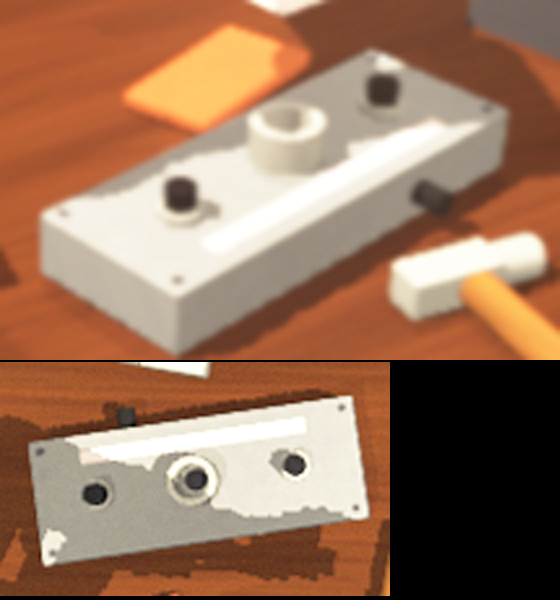

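The collar sits flat round key 2. It spans full-image columns 322–341.5 and rows 166–184, and the seated prediction is 321–341 and 165–184. The top view shows it encircling the key, with the other two keys up. Handing in.

```bash
python3 -c "
from cell import sign_off; print(sign_off())"
```

```text
the job is handed in; nothing more can be done
None
```

Key 2 (the middle one) snapped over and stayed down, key 3 was worn and key 1 never needed pressing; the collar sits flat round key 2, released, and the job was handed in at about 19 s, with key force readings peaking near 7.6 N.

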